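# Set the ratchet support by its clicks and lay the rail on it

## Robot

A 6-joint arm with a two-finger parallel gripper is mounted at the origin on the work surface. World frame = base frame: x ahead of the robot, y to its left, z up, the work surface at z = 0. Lengths are in mm, angles in rad, forces in N, time in s.
With the tool pointing down it reaches from about 275 to 775 mm from the base axis. Payload 14.6 kg.
Tool frame: the origin (TCP) lies at the very end of the fingers, on their centre line; the grasp point (between the pads) lies env.tcp_to_grasp behind it (env.tcp_to_grasp is the distance from the TCP to the grasp point, in mm); z points along the fingers, y is the line along which they close (so a half turn about z gives the same grasp; the last joint's range is limited). The gripper opens to 85 mm and grips with 20 to 120 N. Pads are 22 mm wide; open, the fingers measure 114 mm over their backs; the gripper's body (76 mm by 85 mm) begins 54 mm behind the grasp point. The pads swing forward as they close: fully open they stand 13 mm farther back than shut.
Start: joints at [-0.155, 0.263, -0.048, 1.259, 0, 1.415], TCP at [525.003, -0.006, 231.278] pointing down, gripper open.
Joint ranges: [-2.65, 2.65], [-0.89, 1.7], [-1.18, 1.37], [-2.13, 2.11], [-1.35, 1.29], [-3.14, 3.14]. Speed limits (rad/s): [1.89, 1.89, 2.57, 2.79, 3.14, 3.14].

## Interface

Orientations are given as a 3x3 rotation matrix whose columns are the frame's x, y, z axes.
In Python, from station import env, vision gives the robot as it stands.
- The arm moves only by the tool step_arm, never from a script. Its argument "series" is a list of rows, each a list of 3 entries, a list of its own where there are three numbers: the shift along the tool's x, y, z scaled (see below), then the turn, a rotation vector about the tool's x, y, z scaled (see below), then the opening in per cent of the stroke, from 0 (shut) to 100 (fully open). A call has 1 to 8 rows; each row shifts and turns the commanded pose from where the row before left it, along the tool's axes as they then stand; what a row does not reach is not made up. The controller multiplies each number of a shift by 200 mm and each number of a turn by 360 degrees. A row lasts 1/12 s, in which the tool goes at most 41.7 mm and 7.16 degrees, less where a joint would pass 70% of its speed; a pose out of reach is approached as far as the arm can. A call with a number of a shift or a turn outside -1 to 1 is refused whole. A call with a gripper value outside its range is refused whole. The fingers move at their own pace and stop on an object; "newtons" is the grip in N (left out, the last holds). Time passes only in rows, so rows that do not move let the fingers close. It gives the time, the measured TCP pose, the force, the opening and the grip force at its end, in the units of the state.
- env.observe(): the state, without advancing time (a new reading comes with each control period).
- vision.get_image(name): name is "scene" or "side" or "wrist"; returns the picture (400x640x3 uint8, red, green, blue); there is no depth.
- vision.camera_info(name): a dict with "intrinsics" (3x3 intrinsics, pixels), "rvec" (rotation vector, rad) and "tvec" (3), from world to camera coordinates, as OpenCV has them; the wrist camera has in their place "tool_from_camera" (4x4, takes a point from camera to tool coordinates, whose origin is the TCP and whose axes are the flange's). Camera axes: x right, y down, z forward; pixel columns grow to the right and rows downward; lengths in mm; the calibration is good to about 2 mm. A picture is of the moment at which its call begins: read the wrist's pose just before it. camera_info takes no time and is no camera call.
- env.finish_job(): hands the job in; it is judged then, once.
The state is a dict: "time_s": time; "joint_pos": joint angles; "dq": joint speeds; "tau": joint torques, N m; "tool_pos": TCP position; "orientation": TCP orientation; "wrist_force": force on the tool from outside, world axes, zero at the start; "ft_torque": the same for the moment, N m; "grip_width": opening from 0.0 (shut) to 1.0 (fully open); "gripper_force": force on a finger pad.
Only numpy, scipy, OpenCV 4.12 (cv2) and the standard library are available. Lean on these libraries where they do the work, as an engineer would, in place of code of your own. Each camera call takes 0.05 s, during which the arm holds its last target. There are 200 camera calls.

## Task

Pull the column of the ratchet work support straight up by exactly four clicks of its pawl, counted from where it stands now, then bear down on its head with about 20 N (not over 30 N) so that the tooth sits hard on the pawl. With the support set, lay the loose wooden rail across its head and the fixed rest beside it, carried by both with a slight fall to the rest, and let go; leave the other things on the bench alone.

Things in the scene. Friction and masses are not known exactly. Their poses are not given: they have to be found in the camera images.
- stand: Ratchet work support, fixed on the bench: grey steel base plate 130 x 130 x 10 mm, upright U-channel guide (about 40 x 45 mm, 113 mm high) in which a toothed column slides. Origin at the centre of the plate's underside; z up; x points to the toothed side with pawl and trip lever.
- column: Sliding column (26 mm square bar, 6 teeth 10 mm apart) with cross head; moves only along the stand's z. Origin level with the bench when right down; starts 0 to 14 mm up, the pawl on a plain stretch before the first tooth. Stiff: stays where left, pulls up with about 11 N; a tooth riding over the pawl adds about 7 N, which drops off as the pawl snaps in (one click).
- head (a point): Centre of the column's cross head, half-way up it: wooden bar 120 mm (stand's x) x 32 mm (stand's y) x 26 mm tall with its steel under-plate; its top is 13 mm above this point. For 30 mm below it there is only the 26 mm square column. Grip it across the 32 mm.
- pawl: Dark steel pawl on the +x side of the guide, sprung against the column; it lets the column up and catches under each tooth that has clicked past. Origin at its pivot, 66 mm above the bench. Its trip lever sticks out 60 mm towards +x and frees the column when pushed down.
- rest_top (a point): Centre of the flat top face of the fixed rest: square post on a 130 x 130 mm plate with a metal cross bar 120 mm (this point's x) x 32 mm (its y) x 25 mm tall. 212 to 222 mm above the bench, as it happens to be packed: no guide to the notches. It stays below the set head.
- rest: The fixed rest that carries rest_top, on a 142 x 142 mm plywood packer; origin at the centre of its steel base plate's underside, z up, 4 to 14 mm above the bench.
- rail_mid (a point): Centre of the loose dark wooden rail, 40 mm (its x) x 460 mm (its y) x 45 mm tall (its z), about 0.5 kg, lying on the bench. It is to end with its long axis across the tops of head and rest.
- rail: The same rail; origin at the centre of its underside.
- glue: Bystander: yellow glue bottle, 60 mm across, 190 mm tall, standing. Origin at the centre of its base.
- edging: Bystander: flat roll of dark edge banding, 160 mm across, 22 mm high. Origin at the centre of its underside.
- offcut: Bystander: board offcut 90 x 140 x 18 mm. Origin at the centre of its underside.
- driver: Bystander: screwdriver lying on the bench.

How it is judged:
By the outcome, as a careful person would: the job done as asked, in the order asked, and still so for the second after the job is handed in, with the robot touching nothing.
It also fails if it takes over 67 s, if anything falls off the work surface, if the arm or the gripper's body presses on something with over 40 N, if the wrist force passes 120 N, or if a joint passes its speed limit or range.

## Working session

There is one attempt and no reset: what is moved stays moved. The work goes in short steps, Python scripts to look and compute and a tool call to move; the robot and the scene stay as the last step left them, time stands still between calls to the robot, and variables do not carry over. Pictures are saved under pics/ and viewed, at most 10 in all, crops included, and the job is handed in when it is done.

Besides the shell and the picture viewer there is one more tool, called after "Emit:" as name(argument=value, ...), one argument or row to a line, values as JSON. step_arm: Moves the arm, as the interface text tells. Its arguments: {"type":"object","properties":{"series":{"type":"array","items":{"type":"array"}},"newtons":{"type":"number"}},"required":["series"]}

```bash
mkdir -p pics && ls
python3 - <<'E'
from station import env, vision
import cv2
for n in ("scene","side"):
    cv2.imwrite(f"pics/{n}0.png",cv2.resize(vision.get_image(n)[:,:,::-1],(800,500),interpolation=cv2.INTER_CUBIC))
s=env.observe();print(env.tcp_to_grasp,s)
for n in ("scene","side","wrist"):print(vision.camera_info(n))
E
```

```text
pics
18.700000000000003 {'time_s': 0.1, 'joint_pos': array([-1.55265526e-01,  2.63498917e-01, -4.88650971e-02,  1.25941476e+00,
       -6.26259763e-06,  1.41548472e+00]), 'dq': array([-1.53287269e-03, -5.69349011e-04,  2.55026226e-03, -1.05157419e-03,
        7.87092707e-04,  2.55946400e-05]), 'tau': array([ 3.99830533e-03, -6.38578105e+01,  3.85062754e+01,  9.92193818e-03,
       -8.72614100e-05, -2.47696767e-05]), 'tool_pos': array([5.24751526e+02, 4.99585889e-02, 2.30863913e+02]), 'orientation': array([[-4.60129257e-05,  9.99999527e-01, -9.71600274e-04],
       [ 9.99999988e-01,  4.61545492e-05,  1.45741229e-04],
       [ 1.45786004e-04, -9.71593557e-04, -9.99999517e-01]]), 'wrist_force': array([-0.41241853, -0.55161549, -0.22823958]), 'ft_torque': array([ 0.02281905, -0.00429545, -0.02373907]), 'gripper_force': 0.0, 'grip_width': 0.9972303745213205}
{'intrinsics': array([[462.78171563,   0.        , 313.14402449],
       [  0.        , 462.78171563, 195.24131844],
       [  0.        ,   0.        ,   1.        ]]), 'rvec': array([ 2.34443237,  1.09769168, -0.35682629]), 'tvec': 
[... 173 characters left out ...]
     [  0.        ,   0.        ,   1.        ]]), 'rvec': array([ 2.10027745, -0.61722089,  0.35723039]), 'tvec': array([-540.91078969,  293.20253484, 1122.96397277])}
{'intrinsics': array([[336.3131062 ,   0.        , 317.35697918],
       [  0.        , 336.3131062 , 197.38093386],
       [  0.        ,   0.        ,   1.        ]]), 'tool_from_camera': array([[ 2.08065142e-04, -9.61371350e-01, -2.75254581e-01,
         7.05852170e+01],
       [ 9.99999070e-01,  5.71080913e-04, -1.23869285e-03,
        -3.28952543e-01],
       [ 1.34803645e-03, -2.75254067e-01,  9.61370574e-01,
        -1.41935701e+02],
       [ 0.00000000e+00,  0.00000000e+00,  0.00000000e+00,
         1.00000000e+00]])}
```

View pics/scene0.png

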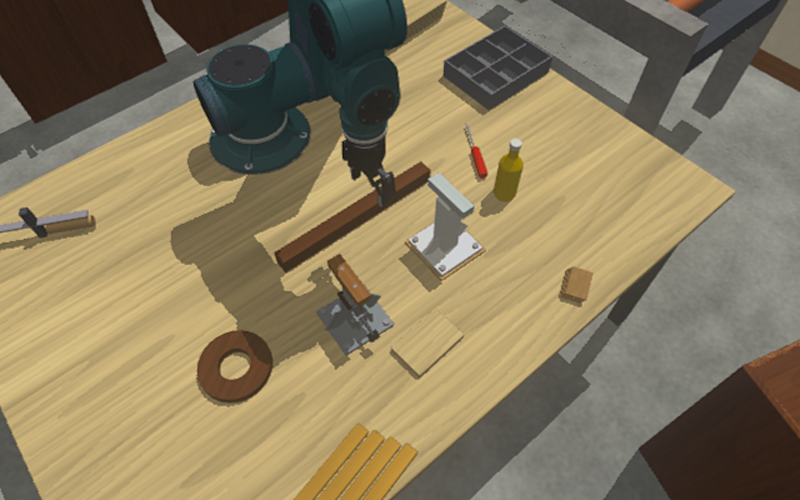

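View pics/side0.png

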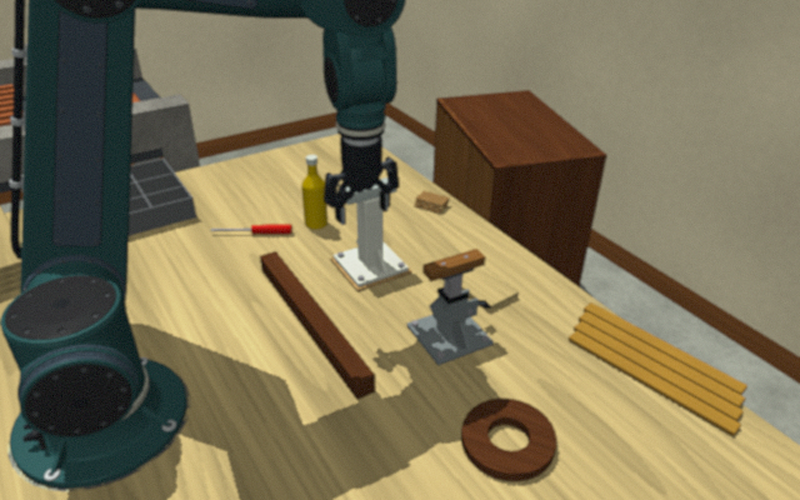

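Both views show the head (scene ≈350,278; side ≈455,263), the rest to its +y or far side, and the rail between the robot and the two supports. I'll enlarge for measurement.

```bash
cat > h.py <<'E'
import numpy as np, cv2
from station import env, vision
def cam(n):
    c=vision.camera_info(n)
    if n=="wrist":
        s=env.observe();T=np.eye(4);T[:3,:3]=s["orientation"];T[:3,3]=s["tool_pos"]
        M=np.linalg.inv(T@c["tool_from_camera"]);return c["intrinsics"],M[:3,:3],M[:3,3]
    return c["intrinsics"],cv2.Rodrigues(c["rvec"])[0],c["tvec"]
def onz(n,uv,z,C=None):
    K,R,t=C or cam(n);o=-R.T@t;d=R.T@np.linalg.solve(K,[uv[0],uv[1],1]);return o+d*(z-o[2])/d[2]
def proj(n,P,C=None):
    K,R,t=C or cam(n);p=K@(R@np.asarray(P,float)+t);return p[:2]/p[2]
def tri(a,b):
    A=[];B=[]
    for n,uv in (a,b):
        K,R,t=cam(n);o=-R.T@t;d=R.T@np.linalg.solve(K,[uv[0],uv[1],1]);d/=np.linalg.norm(d);P=np.eye(3)-np.outer(d,d);A.append(P);B.append(P@o)
    return np.linalg.lstsq(np.vstack(A),np.hstack(B),rcond=None)[0]
def crop(n,x,y,w,h,f,name):
    im=vision.get_image(n)[y:y+h,x:x+w,::-1]
    cv2.imwrite(f"pics/{name}.png",cv2.resize(im,None,fx=f,fy=f,interpolation=cv2.INTER_CUBIC))
E
python3 - <<'E'
from h import *
crop("scene",205,128,200,150,4,"s1");crop("side",200,135,200,150,4,"d1")
E
```

```text
(no output)
```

View pics/s1.png

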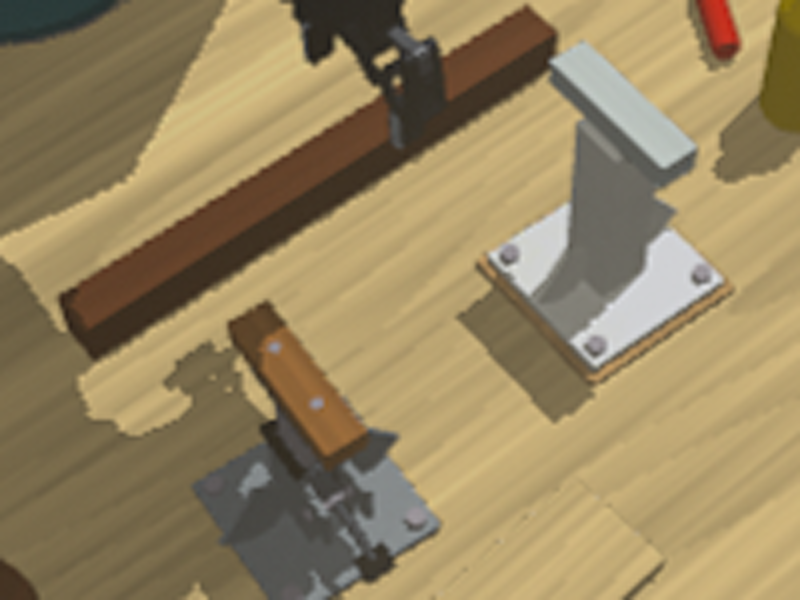

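View pics/d1.png

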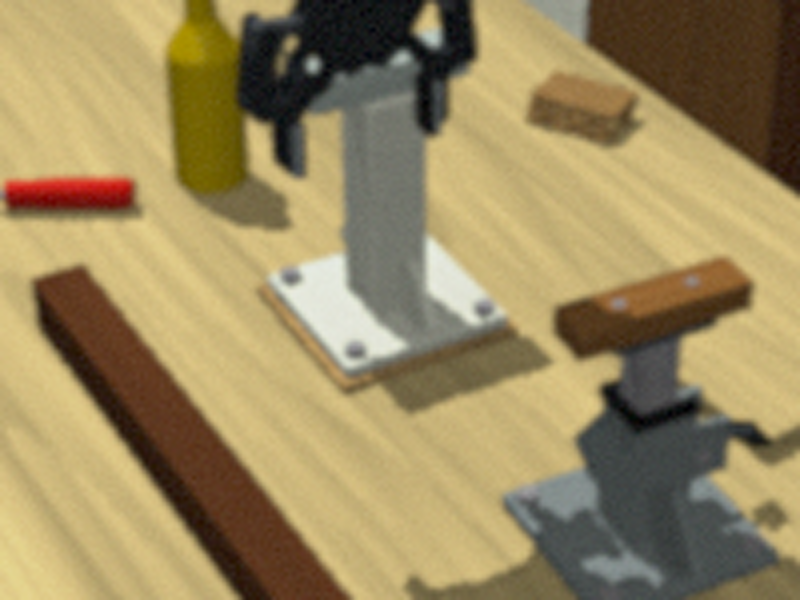

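Run:
```python
from h import *
np.set_printoptions(precision=1,suppress=True)
s=lambda u,v:("scene",(205+(u+.5)/4-.5,128+(v+.5)/4-.5))
d=lambda u,v:("side",(200+(u+.5)/4-.5,135+(v+.5)/4-.5))
a=tri(s(275,347),d(618,303));b=tri(s(317,403),d(690,281));print("screws",a,b)
z=(a[2]+b[2])/2
print("head top corners",*[onz(*s(*p),z) for p in((230,323),(266,302),(370,440),(331,461))],sep="\n")
print("stand plate",*[onz(*s(*p),10) for p in((192,487),(272,600),(440,523))],"side",*[onz(*d(*p),10) for p in((503,495),(780,560),(590,620))],sep="\n")
print("rest top",*[onz(*s(*p),217) for p in((550,65),(585,42),(697,150),(662,174))],sep="\n")
print("rest bolts",*[tri(s(*p),d(*q)) for p,q in(((510,255),(290,275)),((597,345),(355,350)),((701,274),(485,308)))],sep="\n")
print("rest post side d, plate",*[onz(*s(*p),19) for p in((487,262),(595,370),(733,285))],*[onz(*d(*p),19) for p in((263,282),(347,373),(510,320))],sep="\n")
print("rail top",*[onz(*s(*p),45) for p in((62,297),(95,332),(530,8),(557,37))],*[onz(*d(*p),45) for p in((36,283),(85,267))],sep="\n")
```

```text
screws [ 612.9 -144.9  187.8] [ 662.6 -149.1  187.5]
head top corners
[ 578.7 -155.1  187.7]
[ 580.7 -127.6  187.7]
[ 704.  -139.2  187.7]
[ 700.1 -166.6  187.7]
stand plate
[ 570.2 -206.3   10. ]
[ 677.1 -214.5   10. ]
[706.5 -88.2  10. ]
side
[578.7 -82.2  10. ]
[ 691.3 -224.7   10. ]
[ 561.  -205.1   10. ]
rest top
[567.6 128.7 217. ]
[567.8 161.  217. ]
[685.9 154.2 217. ]
[685.4 122.8 217. ]
rest bolts
[558.9 112.6  48.6]
[622.4 151.1 -58.9]
[691.4 166.9  -3. ]
rest post side d, plate
[562.7  77.9  19. ]
[687.4  76.2  19. ]
[699.2 206.9  19. ]
[553.1 199.1  19. ]
[551.4  72.3  19. ]
[680.3  65.4  19. ]
rail top
[ 395.9 -195.9   45. ]
[ 437.6 -194.2   45. ]
[405.5 258.4  45. ]
[443.6 254.4  45. ]
[401.1 247.4  45. ]
[438.2 247.9  45. ]
```

Triangulated head top is about (640,−147,188) with heading around −5°. The rest top is about (626,141,~217), and the rail runs along y at x≈420. I'll move above the head and look with the wrist camera.

Emit:
step_arm(
  series=[
    [[0, 0, -0.035], [0, 0, -0.0197], 100],
    [[0, 0, -0.035], [0, 0, -0.0197], 100],
    [[0, 0, -0.035], [0, 0, -0.0197], 100],
    [[0, 0, -0.035], [0, 0, -0.0197], 100],
    [[0, 0, -0.035], [0, 0, -0.0197], 100],
    [[0, 0, -0.035], [0, 0, -0.0197], 100],
    [[0, 0, -0.035], [0, 0, -0.0197], 100],
    [[0, 0, -0.035], [0, 0, -0.0197], 100],
  ],
)

```text
time_s: 0.87
tool_pos: [524.9, -0.0, 287.5]
orientation: [[-0.839, 0.543, -0.0], [0.543, 0.839, 0.0], [0.0, -0.0, -1.0]]
wrist_force: [0.2, 0.0, 0.1]
grip_width: 1.0
gripper_force: 0.0
```

Emit:
step_arm(
  series=[
    [[0, 0, -0.035], [0, 0, -0.0197], 100],
    [[0, 0, -0.035], [0, 0, -0.0197], 100],
    [[0, 0, -0.035], [0, 0, -0.0197], 100],
    [[0, 0, -0.035], [0, 0, -0.0197], 100],
    [[-0.16, -0.17, 0], [0, 0, 0], 100],
    [[-0.16, -0.17, 0], [0, 0, 0], 100],
    [[-0.16, -0.17, 0], [0, 0, 0], 100],
    [[-0.16, -0.17, 0], [0, 0, 0], 100],
  ],
)

```text
time_s: 1.53
tool_pos: [629.2, -132.2, 315.3]
orientation: [[-0.996, 0.085, 0.0], [0.085, 0.996, -0.0], [-0.0, -0.0, -1.0]]
wrist_force: [0.9, 0.3, 0.6]
grip_width: 1.001
gripper_force: 0.0
```

Run:
```python
from h import *
for i in range(3):
    vision.get_image("side")
np.set_printoptions(precision=2,suppress=True)
s=env.observe();print(s["time_s"],s["tool_pos"],s["orientation"],s["wrist_force"],s["joint_pos"])
im=vision.get_image("wrist");cv2.imwrite("pics/w1.png",cv2.resize(im[:,:,::-1],(800,500),interpolation=cv2.INTER_CUBIC))
np.save("w1.npy",np.r_[s["tool_pos"],s["orientation"].ravel()])
```

```text
1.6833 [ 629.62 -132.95  313.12] [[-1.    0.09 -0.  ]
 [ 0.09  1.    0.  ]
 [ 0.    0.   -1.  ]] [-0.76  0.38  1.17] [-0.33  0.49  0.52  1.61 -0.   -0.25]
```

View pics/w1.png

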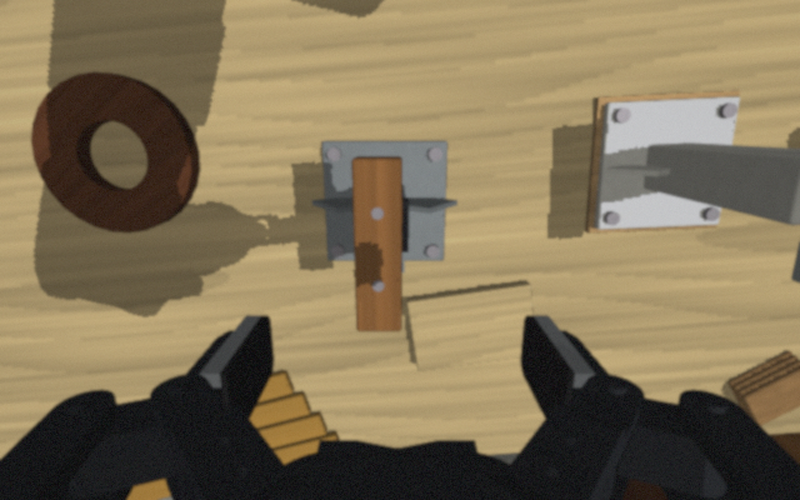

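Wrist view: head top corners at (353,157), (402,157), (403,330), (358,331). The rest's plate is on the right and the guide plate lies below the head.

Run:
```python
from h import *
np.set_printoptions(precision=1,suppress=True)
v=np.load("w1.npy");T=np.eye(4);T[:3,:3]=v[3:].reshape(3,3);T[:3,3]=v[:3]
c=vision.camera_info("wrist");M=np.linalg.inv(T@c["tool_from_camera"]);C=(c["intrinsics"],M[:3,:3],M[:3,3])
w=lambda p,z:onz("wrist",((p[0]+.5)*.8-.5,(p[1]+.5)*.8-.5),z,C)
for z in(183,188,193):
    q=[w(p,z) for p in((353,157),(402,157),(403,330),(357,331))];print("head",*q,"c",np.mean(q,0))
print("screws",w((377,213),188),w((378,286),188))
q=[w(p,10) for p in((321,141),(447,141),(445,260),(326,261))];print("stand plate",*q,np.mean(q,0))
for z in (19,14,24):
    q=[w(p,z) for p in((606,103),(739,97),(718,226),(598,230))];print("rest plate",*q,np.mean(q,0))
```

```text
head [ 575.2 -155.3  183. ] [ 577.9 -124.3  183. ] [ 698.5 -133.8  183. ] [ 696.3 -166.6  183. ] c [ 637. -145.  183.]
head [ 574.9 -154.8  188. ] [ 577.6 -124.4  188. ] [ 695.9 -133.7  188. ] [ 693.8 -165.8  188. ] c [ 635.6 -144.7  188. ]
head [ 574.6 -154.2  193. ] [ 577.2 -124.4  193. ] [ 693.4 -133.5  193. ] [ 691.3 -165.1  193. ] c [ 634.1 -144.3  193. ]
screws [ 611.5 -143.4  188. ] [ 661.6 -147.8  188. ]
stand plate [ 566.2 -204.4   10. ] [577.5 -75.5  10. ] [705.5 -84.8  10. ] [ 695.  -216.6   10. ] [ 636.  -145.3   10. ]
rest plate [554.6  81.4  19. ] [560.5 211.2  19. ] [690.3 206.3  19. ] [683.4  79.   19. ] [622.2 144.5  19. ]
rest plate [554.6  83.8  14. ] [560.5 215.1  14. ] [691.8 210.1  14. ] [684.8  81.4  14. ] [622.9 147.6  14. ]
rest plate [554.7  79.   24. ] [560.4 207.4  24. ] [688.8 202.5  24. ] [682.   76.7  24. ] [621.5 141.4  24. ]
```

Emit:
step_arm(
  series=[
    [[-0.018, -0.03, 0.05], [0, 0, 0], 100],
    [[-0.018, -0.03, 0.1], [0, 0, 0], 100],
    [[0, 0, 0.15], [0, 0, 0], 100],
    [[0, 0, 0.15], [0, 0, 0], 100],
    [[0, 0, 0.15], [0, 0, 0], 100],
    [[0, 0, 0.1], [0, 0, 0], 100],
    [[0, 0, 0.05], [0, 0, 0], 100],
    [[0, 0, 0], [0, 0, 0], 100],
  ],
)

```text
time_s: 2.4
tool_pos: [633.2, -142.2, 163.6]
orientation: [[-0.996, 0.084, -0.003], [0.084, 0.996, 0.001], [0.003, 0.001, -1.0]]
wrist_force: [-0.7, -0.8, 0.5]
grip_width: 1.0
gripper_force: 0.0
```

Emit:
step_arm(
  series=[
    [[0, 0, 0], [0, 0, 0], 100],
    [[0, 0, 0], [0, 0, 0], 100],
    [[0, 0, 0], [0, 0, 0], 100],
  ],
)

```text
time_s: 2.65
tool_pos: [635.2, -143.3, 166.8]
orientation: [[-0.996, 0.085, 0.002], [0.085, 0.996, -0.001], [-0.002, -0.001, -1.0]]
wrist_force: [0.4, 0.2, -0.5]
grip_width: 1.006
gripper_force: 0.0
```

Run:
```python
from h import *
np.set_printoptions(precision=2,suppress=True)
crop("side",300,160,130,110,5,"d2")
```

```text
(no output)
```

View pics/d2.png

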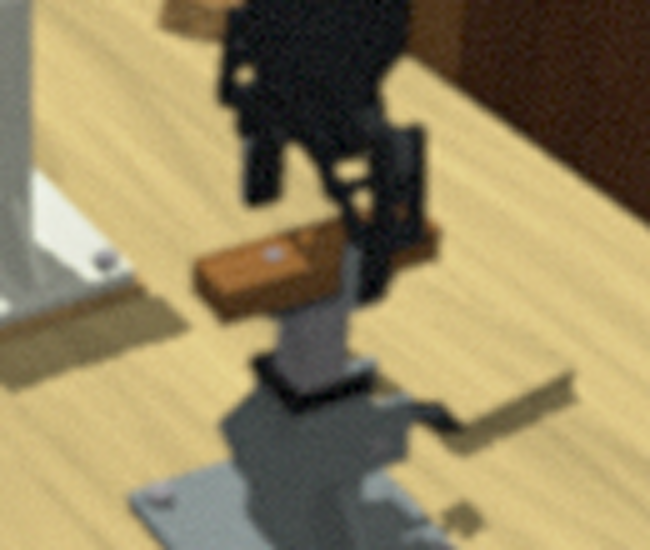

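The fingers straddle the head about 12 mm too high. I'll lower, then grip.

Emit:
step_arm(
  series=[
    [[0, -0.008, 0.035], [0, 0, 0], 100],
    [[0, 0, 0.03], [0, 0, 0], 100],
    [[0, 0, 0], [0, 0, 0], 100],
    [[0, 0, 0], [0, 0, 0], 34],
    [[0, 0, 0], [0, 0, 0], 20],
    [[0, 0, 0], [0, 0, 0], 20],
    [[0, 0, 0], [0, 0, 0], 20],
    [[0, 0, 0], [0, 0, 0], 20],
  ],
  newtons=80,
)

```text
time_s: 3.37
tool_pos: [634.5, -146.1, 152.5]
orientation: [[-0.996, 0.086, -0.0], [0.086, 0.996, -0.003], [-0.0, -0.003, -1.0]]
wrist_force: [-0.3, -1.9, 2.3]
grip_width: 0.367
gripper_force: 81.3
```

Emit:
step_arm(
  series=[
    [[0, 0, 0], [0, 0, 0], 20],
    [[0, 0, 0], [0, 0, 0], 20],
    [[0, 0, 0], [0, 0, 0], 20],
    [[0, 0, 0], [0, 0, 0], 20],
    [[0, 0, 0], [0, 0, 0], 20],
    [[0, 0, 0], [0, 0, 0], 20],
  ],
)

```text
time_s: 3.87
tool_pos: [634.5, -146.0, 152.6]
orientation: [[-0.996, 0.086, 0.0], [0.086, 0.996, -0.002], [-0.0, -0.002, -1.0]]
wrist_force: [-1.0, -8.9, 0.5]
grip_width: 0.361
gripper_force: 81.1
```

Emit:
step_arm(
  series=[
    [[0, -0.004, -0.005], [0, 0, 0], 20],
  ],
)

```text
time_s: 3.95
tool_pos: [634.4, -146.1, 152.9]
orientation: [[-0.996, 0.086, -0.0], [0.086, 0.996, -0.0], [0.0, -0.0, -1.0]]
wrist_force: [3.6, -1.5, -12.1]
grip_width: 0.365
gripper_force: 80.0
```

Emit:
step_arm(
  series=[
    [[0, 0, -0.005], [0, 0, 0], 20],
  ],
)

```text
time_s: 4.03
tool_pos: [634.4, -146.1, 153.6]
orientation: [[-0.996, 0.086, -0.001], [0.086, 0.996, -0.0], [0.001, -0.0, -1.0]]
wrist_force: [3.6, -5.8, -12.5]
grip_width: 0.363
gripper_force: 80.2
```

Emit:
step_arm(
  series=[
    [[0, 0, -0.005], [0, 0, 0], 20],
  ],
)

```text
time_s: 4.12
tool_pos: [634.4, -146.1, 154.5]
orientation: [[-0.996, 0.086, -0.001], [0.086, 0.996, -0.0], [0.001, -0.0, -1.0]]
wrist_force: [3.9, -5.3, -11.7]
grip_width: 0.363
gripper_force: 80.2
```

Emit:
step_arm(
  series=[
    [[0, 0, -0.005], [0, 0, 0], 20],
  ],
)

```text
time_s: 4.2
tool_pos: [634.4, -146.1, 155.5]
orientation: [[-0.996, 0.086, -0.001], [0.086, 0.996, -0.0], [0.001, -0.0, -1.0]]
wrist_force: [3.8, -5.1, -11.7]
grip_width: 0.365
gripper_force: 80.2
```

Emit:
step_arm(
  series=[
    [[0, 0, -0.005], [0, 0, 0], 20],
  ],
)

```text
time_s: 4.28
tool_pos: [634.4, -146.1, 156.5]
orientation: [[-0.996, 0.086, -0.001], [0.086, 0.996, -0.0], [0.001, -0.0, -1.0]]
wrist_force: [2.7, -5.9, -11.3]
grip_width: 0.364
gripper_force: 80.2
```

Emit:
step_arm(
  series=[
    [[0, 0, -0.005], [0, 0, 0], 20],
  ],
)

```text
time_s: 4.37
tool_pos: [634.4, -146.1, 157.2]
orientation: [[-0.996, 0.086, -0.001], [0.086, 0.996, -0.0], [0.001, -0.0, -1.0]]
wrist_force: [5.7, -5.6, -19.3]
grip_width: 0.362
gripper_force: 80.6
```

Emit:
step_arm(
  series=[
    [[0, 0, -0.005], [0, 0, 0], 20],
  ],
)

```text
time_s: 4.45
tool_pos: [634.3, -146.0, 157.9]
orientation: [[-0.996, 0.086, -0.001], [0.086, 0.996, -0.0], [0.001, -0.0, -1.0]]
wrist_force: [5.9, -5.5, -19.6]
grip_width: 0.361
gripper_force: 80.7
```

Emit:
step_arm(
  series=[
    [[0, 0, -0.005], [0, 0, 0], 20],
  ],
)

```text
time_s: 4.53
tool_pos: [634.4, -146.1, 158.8]
orientation: [[-0.996, 0.086, -0.002], [0.086, 0.996, -0.0], [0.002, -0.0, -1.0]]
wrist_force: [6.7, -5.6, -19.9]
grip_width: 0.365
gripper_force: 80.7
```

Beautifully clear: the first tooth has been riding since z≈157. I'll continue in the same way.

Emit:
step_arm(
  series=[
    [[0, 0, -0.005], [0, 0, 0], 20],
  ],
)

```text
time_s: 4.62
tool_pos: [634.4, -146.1, 159.7]
orientation: [[-0.996, 0.086, -0.002], [0.086, 0.996, -0.0], [0.002, -0.0, -1.0]]
wrist_force: [6.8, -6.3, -20.3]
grip_width: 0.364
gripper_force: 80.7
```

Emit:
step_arm(
  series=[
    [[0, 0, -0.005], [0, 0, 0], 20],
  ],
)

```text
time_s: 4.7
tool_pos: [634.4, -146.1, 160.7]
orientation: [[-0.996, 0.086, -0.002], [0.086, 0.996, -0.0], [0.002, -0.0, -1.0]]
wrist_force: [6.3, -6.0, -19.8]
grip_width: 0.359
gripper_force: 80.8
```

Emit:
step_arm(
  series=[
    [[0, 0, -0.005], [0, 0, 0], 20],
  ],
)

```text
time_s: 4.78
tool_pos: [634.4, -146.1, 161.7]
orientation: [[-0.996, 0.086, -0.002], [0.086, 0.996, 0.0], [0.002, -0.0, -1.0]]
wrist_force: [6.1, -6.0, -20.2]
grip_width: 0.367
gripper_force: 80.8
```

Emit:
step_arm(
  series=[
    [[0, 0, -0.005], [0, 0, 0], 20],
  ],
)

```text
time_s: 4.87
tool_pos: [634.4, -146.0, 162.7]
orientation: [[-0.996, 0.086, -0.002], [0.086, 0.996, 0.0], [0.002, -0.0, -1.0]]
wrist_force: [5.7, -6.6, -18.0]
grip_width: 0.367
gripper_force: 80.8
```

Emit:
step_arm(
  series=[
    [[0, 0, -0.005], [0, 0, 0], 20],
  ],
)

```text
time_s: 4.95
tool_pos: [634.4, -146.0, 163.9]
orientation: [[-0.996, 0.086, -0.002], [0.086, 0.996, -0.0], [0.001, -0.0, -1.0]]
wrist_force: [4.7, -6.1, -14.8]
grip_width: 0.365
gripper_force: 81.0
```

Emit:
step_arm(
  series=[
    [[0, 0, -0.005], [0, 0, 0], 20],
  ],
)

```text
time_s: 5.03
tool_pos: [634.4, -146.1, 165.1]
orientation: [[-0.996, 0.086, -0.001], [0.086, 0.996, -0.0], [0.001, -0.0, -1.0]]
wrist_force: [3.1, -4.4, -10.9]
grip_width: 0.364
gripper_force: 81.6
```

Emit:
step_arm(
  series=[
    [[0, 0, -0.005], [0, 0, 0], 20],
  ],
)

```text
time_s: 5.12
tool_pos: [634.4, -146.1, 166.3]
orientation: [[-0.996, 0.086, -0.001], [0.086, 0.996, -0.0], [0.001, -0.0, -1.0]]
wrist_force: [2.4, -5.4, -11.4]
grip_width: 0.362
gripper_force: 81.9
```

Emit:
step_arm(
  series=[
    [[0, 0, -0.005], [0, 0, 0], 20],
  ],
)

```text
time_s: 5.2
tool_pos: [634.4, -146.1, 167.2]
orientation: [[-0.996, 0.086, -0.001], [0.086, 0.996, -0.0], [0.001, -0.0, -1.0]]
wrist_force: [5.5, -5.9, -18.9]
grip_width: 0.363
gripper_force: 81.1
```

Emit:
step_arm(
  series=[
    [[0, 0, -0.005], [0, 0, 0], 20],
  ],
)

```text
time_s: 5.28
tool_pos: [634.4, -146.1, 167.9]
orientation: [[-0.996, 0.086, -0.001], [0.086, 0.996, -0.0], [0.001, -0.0, -1.0]]
wrist_force: [6.2, -6.9, -19.3]
grip_width: 0.364
gripper_force: 80.9
```

Emit:
step_arm(
  series=[
    [[0, 0, -0.005], [0, 0, 0], 20],
  ],
)

```text
time_s: 5.37
tool_pos: [634.4, -146.0, 168.8]
orientation: [[-0.996, 0.086, -0.002], [0.086, 0.996, -0.0], [0.002, -0.0, -1.0]]
wrist_force: [6.7, -5.6, -20.0]
grip_width: 0.364
gripper_force: 80.8
```

Emit:
step_arm(
  series=[
    [[0, 0, -0.005], [0, 0, 0], 20],
  ],
)

```text
time_s: 5.45
tool_pos: [634.4, -146.1, 169.7]
orientation: [[-0.996, 0.086, -0.002], [0.086, 0.996, -0.0], [0.002, -0.0, -1.0]]
wrist_force: [6.6, -6.2, -20.0]
grip_width: 0.362
gripper_force: 80.7
```

Emit:
step_arm(
  series=[
    [[0, 0, -0.005], [0, 0, 0], 20],
  ],
)

```text
time_s: 5.53
tool_pos: [634.4, -146.1, 170.7]
orientation: [[-0.996, 0.086, -0.002], [0.086, 0.996, 0.0], [0.002, -0.0, -1.0]]
wrist_force: [6.5, -6.0, -21.5]
grip_width: 0.364
gripper_force: 80.8
```

Clicks fall near z = 164.5, 174.5, 184.5 and 194.5. The fifth tooth starts riding at about 197, so I'll stop near 196.

Emit:
step_arm(
  series=[
    [[0, 0, -0.005], [0, 0, 0], 20],
    [[0, 0, -0.005], [0, 0, 0], 20],
    [[0, 0, -0.005], [0, 0, 0], 20],
    [[0, 0, -0.005], [0, 0, 0], 20],
    [[0, 0, -0.005], [0, 0, 0], 20],
  ],
)

```text
time_s: 5.95
tool_pos: [634.4, -146.1, 176.3]
orientation: [[-0.996, 0.086, -0.001], [0.086, 0.996, -0.0], [0.001, -0.0, -1.0]]
wrist_force: [3.2, -5.6, -11.3]
grip_width: 0.363
gripper_force: 82.0
```

Emit:
step_arm(
  series=[
    [[0, 0, -0.005], [0, 0, 0], 20],
    [[0, 0, -0.005], [0, 0, 0], 20],
    [[0, 0, -0.005], [0, 0, 0], 20],
    [[0, 0, -0.005], [0, 0, 0], 20],
    [[0, 0, -0.005], [0, 0, 0], 20],
    [[0, 0, -0.005], [0, 0, 0], 20],
  ],
)

```text
time_s: 6.45
tool_pos: [634.3, -146.1, 181.6]
orientation: [[-0.996, 0.086, -0.002], [0.086, 0.996, 0.0], [0.002, -0.0, -1.0]]
wrist_force: [6.7, -6.1, -20.4]
grip_width: 0.363
gripper_force: 80.8
```

Emit:
step_arm(
  series=[
    [[0, 0, -0.005], [0, 0, 0], 20],
    [[0, 0, -0.005], [0, 0, 0], 20],
    [[0, 0, -0.005], [0, 0, 0], 20],
  ],
)

```text
time_s: 6.7
tool_pos: [634.4, -146.1, 185.1]
orientation: [[-0.996, 0.086, -0.001], [0.086, 0.996, -0.0], [0.001, -0.0, -1.0]]
wrist_force: [3.8, -4.9, -12.2]
grip_width: 0.363
gripper_force: 81.7
```

Emit:
step_arm(
  series=[
    [[0, 0, -0.005], [0, 0, 0], 20],
    [[0, 0, -0.005], [0, 0, 0], 20],
    [[0, 0, -0.005], [0, 0, 0], 20],
    [[0, 0, -0.005], [0, 0, 0], 20],
    [[0, 0, -0.005], [0, 0, 0], 20],
    [[0, 0, -0.005], [0, 0, 0], 20],
    [[0, 0, -0.005], [0, 0, 0], 20],
  ],
)

```text
time_s: 7.28
tool_pos: [634.3, -146.1, 191.5]
orientation: [[-0.996, 0.086, -0.002], [0.086, 0.996, 0.0], [0.002, -0.0, -1.0]]
wrist_force: [5.8, -6.6, -20.1]
grip_width: 0.363
gripper_force: 80.8
```

Emit:
step_arm(
  series=[
    [[0, 0, -0.005], [0, 0, 0], 20],
  ],
)

```text
time_s: 7.37
tool_pos: [634.4, -146.1, 192.6]
orientation: [[-0.996, 0.086, -0.002], [0.086, 0.996, 0.0], [0.002, -0.0, -1.0]]
wrist_force: [5.2, -6.1, -18.5]
grip_width: 0.365
gripper_force: 81.0
```

Emit:
step_arm(
  series=[
    [[0, 0, -0.005], [0, 0, 0], 20],
  ],
)

```text
time_s: 7.45
tool_pos: [634.4, -146.1, 193.8]
orientation: [[-0.996, 0.086, -0.002], [0.086, 0.996, 0.0], [0.002, -0.0, -1.0]]
wrist_force: [4.0, -5.7, -16.5]
grip_width: 0.365
gripper_force: 81.2
```

Emit:
step_arm(
  series=[
    [[0, 0, -0.005], [0, 0, 0], 20],
  ],
)

```text
time_s: 7.53
tool_pos: [634.4, -146.1, 195.0]
orientation: [[-0.996, 0.086, -0.001], [0.086, 0.996, -0.0], [0.001, -0.0, -1.0]]
wrist_force: [2.9, -5.6, -11.8]
grip_width: 0.368
gripper_force: 81.6
```

Four clicks. A hair more for margin, then bear down gently.

Emit:
step_arm(
  series=[
    [[0, 0, -0.003], [0, 0, 0], 20],
    [[0, 0, 0], [0, 0, 0], 20],
    [[0, 0, 0], [0, 0, 0], 20],
  ],
)

```text
time_s: 7.78
tool_pos: [634.4, -146.1, 196.1]
orientation: [[-0.996, 0.086, -0.001], [0.086, 0.996, -0.0], [0.001, -0.0, -1.0]]
wrist_force: [2.8, -5.2, -10.6]
grip_width: 0.362
gripper_force: 82.1
```

Emit:
step_arm(
  series=[
    [[0, 0, 0.004], [0, 0, 0], 20],
    [[0, 0, 0], [0, 0, 0], 20],
  ],
)

```text
time_s: 7.95
tool_pos: [634.5, -146.1, 196.0]
orientation: [[-0.996, 0.086, 0.0], [0.086, 0.996, -0.001], [-0.0, -0.001, -1.0]]
wrist_force: [0.8, -5.7, -3.6]
grip_width: 0.364
gripper_force: 83.1
```

Emit:
step_arm(
  series=[
    [[0, 0, 0.004], [0, 0, 0], 20],
    [[0, 0, 0], [0, 0, 0], 20],
  ],
)

```text
time_s: 8.12
tool_pos: [634.5, -146.1, 195.5]
orientation: [[-0.996, 0.086, 0.0], [0.086, 0.996, -0.001], [-0.0, -0.001, -1.0]]
wrist_force: [0.8, -4.9, -0.5]
grip_width: 0.363
gripper_force: 83.5
```

Emit:
step_arm(
  series=[
    [[0, 0, 0.003], [0, 0, 0], 20],
    [[0, 0, 0], [0, 0, 0], 20],
  ],
)

```text
time_s: 8.28
tool_pos: [634.5, -146.1, 195.1]
orientation: [[-0.996, 0.086, 0.001], [0.086, 0.996, -0.001], [-0.001, -0.001, -1.0]]
wrist_force: [0.5, -4.5, -0.2]
grip_width: 0.363
gripper_force: 83.7
```

Emit:
step_arm(
  series=[
    [[0, 0, 0.002], [0, 0, 0], 20],
    [[0, 0, 0], [0, 0, 0], 20],
  ],
)

```text
time_s: 8.45
tool_pos: [634.5, -146.1, 194.8]
orientation: [[-0.996, 0.086, 0.001], [0.086, 0.996, -0.001], [-0.001, -0.001, -1.0]]
wrist_force: [-0.9, -5.3, 1.3]
grip_width: 0.361
gripper_force: 83.7
```

Emit:
step_arm(
  series=[
    [[0, 0, 0.003], [0, 0, 0], 20],
    [[0, 0, 0], [0, 0, 0], 20],
  ],
)

```text
time_s: 8.62
tool_pos: [634.5, -146.1, 194.4]
orientation: [[-0.996, 0.086, 0.001], [0.086, 0.996, -0.001], [-0.001, -0.001, -1.0]]
wrist_force: [-1.6, -4.5, 3.2]
grip_width: 0.364
gripper_force: 84.3
```

Emit:
step_arm(
  series=[
    [[0, 0, 0.003], [0, 0, 0], 20],
    [[0, 0, 0], [0, 0, 0], 20],
  ],
)

```text
time_s: 8.78
tool_pos: [634.5, -146.1, 194.3]
orientation: [[-0.996, 0.086, 0.001], [0.086, 0.996, -0.001], [-0.001, -0.001, -1.0]]
wrist_force: [-3.6, -5.0, 9.2]
grip_width: 0.361
gripper_force: 84.9
```

Emit:
step_arm(
  series=[
    [[0, 0, 0.003], [0, 0, 0], 20],
    [[0, 0, 0], [0, 0, 0], 20],
  ],
)

```text
time_s: 8.95
tool_pos: [634.5, -146.1, 194.2]
orientation: [[-0.996, 0.086, 0.002], [0.086, 0.996, -0.001], [-0.002, -0.001, -1.0]]
wrist_force: [-4.5, -3.9, 13.8]
grip_width: 0.363
gripper_force: 85.5
```

Seated at 194.2. Force rises about 5–8 N per mm commanded, so I'll continue to ~20 N.

Emit:
step_arm(
  series=[
    [[0, 0, 0.003], [0, 0, 0], 20],
    [[0, 0, 0], [0, 0, 0], 20],
    [[0, 0, 0], [0, 0, 0], 20],
  ],
)

```text
time_s: 9.2
tool_pos: [634.6, -146.1, 194.1]
orientation: [[-0.996, 0.086, 0.002], [0.086, 0.996, -0.002], [-0.003, -0.001, -1.0]]
wrist_force: [-6.1, -3.7, 19.1]
grip_width: 0.364
gripper_force: 86.1
```

Emit:
step_arm(
  series=[
    [[0, 0, 0.001], [0, 0, 0], 20],
    [[0, 0, 0], [0, 0, 0], 20],
    [[0, 0, 0], [0, 0, 0], 20],
    [[0, 0, 0], [0, 0, 0], 20],
  ],
)

```text
time_s: 9.53
tool_pos: [634.6, -146.1, 194.1]
orientation: [[-0.996, 0.086, 0.003], [0.086, 0.996, -0.002], [-0.003, -0.001, -1.0]]
wrist_force: [-7.0, -3.5, 20.3]
grip_width: 0.362
gripper_force: 86.2
```

The head is set under 20 N. I'll ease off, open and rise.

Emit:
step_arm(
  series=[
    [[0, 0, -0.006], [0, 0, 0], 20],
    [[0, 0, -0.004], [0, 0, 0], 20],
    [[0, 0, 0], [0, 0, 0], 100],
    [[0, 0, 0], [0, 0, 0], 100],
    [[0, 0, 0], [0, 0, 0], 100],
    [[0, 0, 0], [0, 0, 0], 100],
    [[0, 0, 0], [0, 0, 0], 100],
    [[0, 0, 0], [0, 0, 0], 100],
  ],
)

```text
time_s: 10.2
tool_pos: [634.4, -145.6, 193.7]
orientation: [[-0.996, 0.085, -0.0], [0.085, 0.996, 0.0], [0.0, 0.0, -1.0]]
wrist_force: [0.1, -0.2, 0.1]
grip_width: 1.002
gripper_force: 0.0
```

Emit:
step_arm(
  series=[
    [[0, 0, -0.03], [0, 0, 0], 100],
    [[0, 0, -0.07], [0, 0, 0], 100],
    [[0, 0, -0.15], [0, 0, 0], 100],
    [[0, 0, -0.15], [0, 0, 0], 100],
    [[0, 0, -0.15], [0, 0, 0], 100],
    [[0, 0, -0.1], [0, 0, 0], 100],
    [[0, 0, 0], [0, 0, 0], 100],
    [[0, 0, 0], [0, 0, 0], 100],
  ],
)

```text
time_s: 10.87
tool_pos: [634.9, -145.8, 324.9]
orientation: [[-0.996, 0.085, 0.002], [0.085, 0.996, -0.001], [-0.002, -0.001, -1.0]]
wrist_force: [0.0, 0.7, -0.7]
grip_width: 0.994
gripper_force: 0.0
```

Run:
```python
from h import *
a=vision.get_image("scene")[128:253,235:395,::-1];b=vision.get_image("side")[140:240,262:402,::-1]
f=lambda i:cv2.resize(i,None,fx=5,fy=5,interpolation=cv2.INTER_CUBIC)
cv2.imwrite("pics/s3.png",f(a)[:600]);cv2.imwrite("pics/d3.png",f(b))
print(env.observe()["time_s"])
```

```text
10.9667
```

View pics/s3.png

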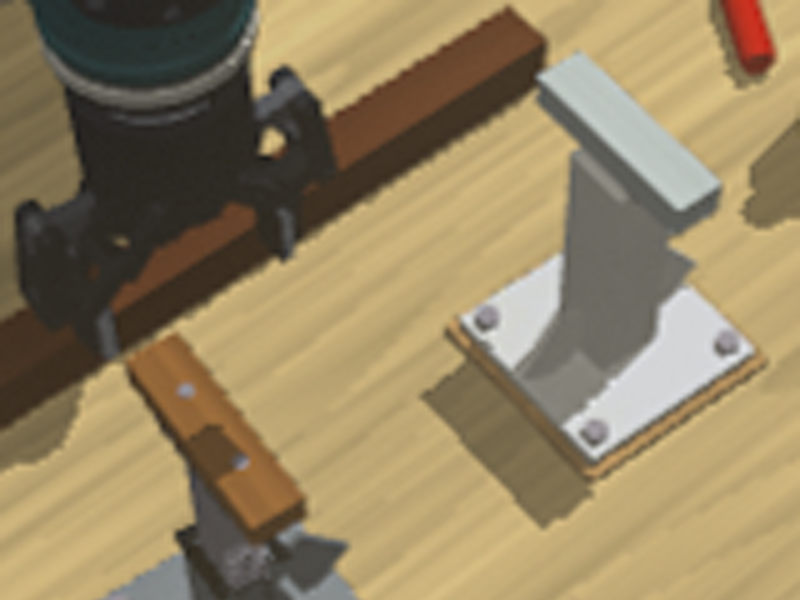

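View pics/d3.png

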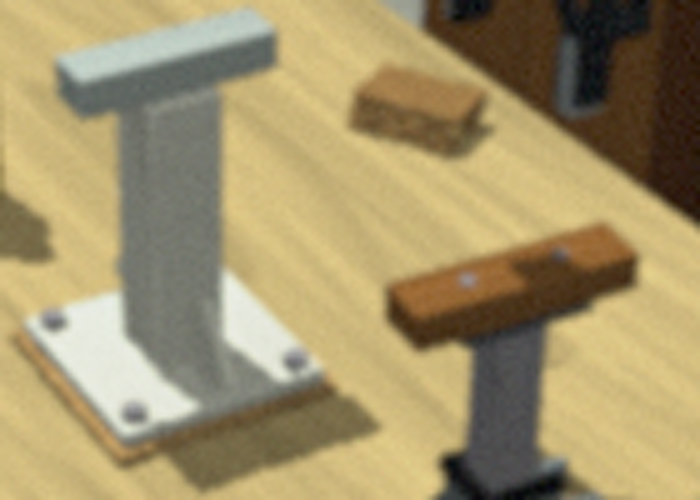

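Scene shows the rest top corners at (540,76), (578,52), (721,185), (683,213), with head screws at (186,390) and (240,462). Side shows the rest at (58,65), (80,82), (255,8), (276,30), with head screws at (467,281) and (560,254). The head was raised and both tops are clear.

Run:
```python
from h import *
np.set_printoptions(precision=1,suppress=True)
s=lambda u,v:("scene",(235+(u+.5)/5-.5,128+(v+.5)/5-.5))
d=lambda u,v:("side",(262+(u+.5)/5-.5,140+(v+.5)/5-.5))
P=[tri(s(*a),d(*b)) for a,b in(((540,76),(82,83)),((578,52),(58,65)),((721,185),(255,8)),((683,213),(276,30)))]
print(*P,np.mean(P,0),sep="\n")
print("head",tri(s(186,390),d(467,281)),tri(s(240,462),d(560,254)))
print([onz(*s(*a),229) for a in((127,362),(178,333),(303,500),(258,526))])
print([onz(*s(*a),217) for a in((540,76),(578,52),(721,185),(683,213))])
print("rail far end", [onz(*s(*a),45) for a in((512,8),(547,40))])
```

```text
[564.4 132.9 212.4]
[564.5 161.  210.5]
[684.6 154.9 214.1]
[683.1 129.2 211.7]
[624.2 144.5 212.2]
head [ 612.7 -145.1  229. ] [ 662.8 -149.6  228.9]
[array([ 579.2, -156.5,  229. ]), array([ 581.6, -126.5,  229. ]), array([ 698.6, -138.4,  229. ]), array([ 695.9, -163.7,  229. ])]
[array([565.6, 132.3, 217. ]), array([566.2, 159.9, 217. ]), array([684.5, 155.3, 217. ]), array([685. , 127.1, 217. ])]
rail far end [array([403.8, 259.3,  45. ]), array([439.7, 258.3,  45. ])]
```

Rest top centre is about (624,144,213) and the head top is (637,−147,229): both fit the stated ranges, and the fall of about 3° suits. Next I move over the rail's middle at (420,31) and turn.

Emit:
step_arm(
  series=[
    [[0.16, 0.11, 0], [0, 0, 0], 100],
    [[0.16, 0.11, 0], [0, 0, 0], 100],
    [[0.16, 0.11, 0], [0, 0, 0], 100],
    [[0.16, 0.11, 0], [0, 0, 0], 100],
    [[0.16, 0.11, 0], [0, 0, 0], 100],
    [[0.16, 0.11, 0], [0, 0, 0], 100],
    [[0.16, 0.11, 0], [0, 0, 0], 100],
    [[0.025, 0.02, 0], [0, 0, 0], 100],
  ],
)

```text
time_s: 11.63
tool_pos: [415.0, 33.9, 323.7]
orientation: [[-0.996, 0.084, -0.001], [0.084, 0.997, 0.001], [0.001, 0.001, -1.0]]
wrist_force: [-0.1, -1.6, 1.4]
grip_width: 0.996
gripper_force: 0.0
```

Emit:
step_arm(
  series=[
    [[0, 0, 0], [0, 0, 0.0184], 100],
    [[0, 0, 0], [0, 0, 0.0184], 100],
    [[0, 0, 0], [0, 0, 0.0184], 100],
    [[0, 0, 0], [0, 0, 0.0184], 100],
    [[0, 0, 0], [0, 0, 0.0184], 100],
    [[0, 0, 0], [0, 0, 0.0184], 100],
    [[0, 0, 0], [0, 0, 0.0184], 100],
    [[0, 0, 0], [0, 0, 0.0184], 100],
  ],
)

```text
time_s: 12.3
tool_pos: [419.3, 31.3, 322.8]
orientation: [[-0.527, 0.85, -0.002], [0.85, 0.527, 0.0], [0.001, -0.001, -1.0]]
wrist_force: [0.5, 0.5, 0.4]
grip_width: 0.999
gripper_force: 0.0
```

Emit:
step_arm(
  series=[
    [[0, 0, 0], [0, 0, 0.0184], 100],
    [[0, 0, 0], [0, 0, 0.0184], 100],
    [[0, 0, 0], [0, 0, 0.0184], 100],
    [[0, 0, 0], [0, 0, 0.0184], 100],
    [[0, 0, 0], [0, 0, 0.0184], 100],
    [[0, 0, 0], [0, 0, 0], 100],
    [[0, 0, 0], [0, 0, 0], 100],
  ],
)

```text
time_s: 12.88
tool_pos: [419.5, 31.3, 323.1]
orientation: [[0.014, 1.0, -0.001], [1.0, -0.014, 0.0], [0.0, -0.001, -1.0]]
wrist_force: [0.3, 0.5, 0.3]
grip_width: 0.999
gripper_force: 0.0
```

Run:
```python
from h import *
np.set_printoptions(precision=2,suppress=True)
s=env.observe();print(s["time_s"],s["tool_pos"],s["orientation"],s["joint_pos"])
np.save("w2.npy",np.r_[s["tool_pos"],s["orientation"].ravel()])
cv2.imwrite("pics/w2.png",cv2.resize(vision.get_image("wrist")[:,:,::-1],(800,500),interpolation=cv2.INTER_CUBIC))
```

```text
12.8833 [419.45  31.31 323.1 ] [[ 0.01  1.   -0.  ]
 [ 1.   -0.01  0.  ]
 [ 0.   -0.   -1.  ]] [-0.12  0.07 -0.05  1.46 -0.    1.47]
```

View pics/w2.png

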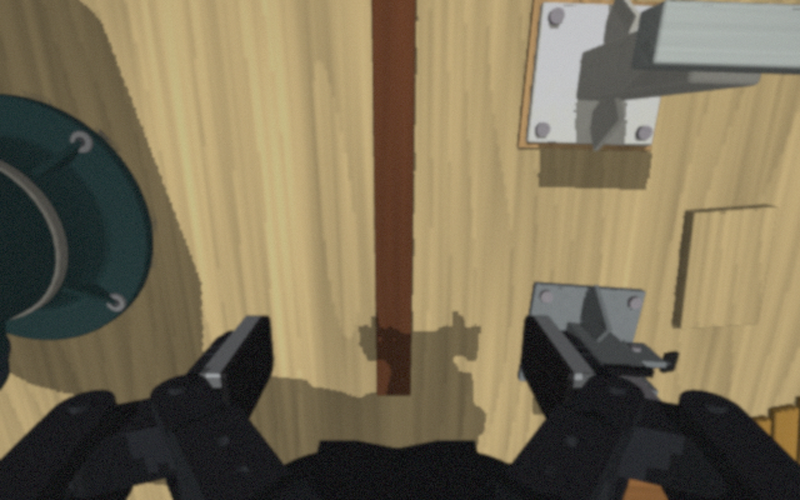

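Wrist view: the rail runs vertically, with edges at (373,20)/(416,20) and (377,390)/(411,390) and its near end at row 395. It is centred between the fingers.

Run:
```python
from h import *
np.set_printoptions(precision=1,suppress=True)
v=np.load("w2.npy");T=np.eye(4);T[:3,:3]=v[3:].reshape(3,3);T[:3,3]=v[:3]
c=vision.camera_info("wrist");M=np.linalg.inv(T@c["tool_from_camera"]);C=(c["intrinsics"],M[:3,:3],M[:3,3])
w=lambda p,z:onz("wrist",((p[0]+.5)*.8-.5,(p[1]+.5)*.8-.5),z,C)
for p in((373,20),(416,20),(377,370),(411,370),(378,395)):print(p,w(p,45))
for p in((663,2),(637,67),):print("rest end",w(p,213))
```

```text
(373, 20) [399.  194.4  45. ]
(416, 20) [437.8 193.8  45. ]
(377, 370) [ 393.1 -163.4   45. ]
(411, 370) [ 431.6 -163.8   45. ]
(378, 395) [ 393.3 -196.2   45. ]
rest end [562.6 163.8 213. ]
rest end [553.3 131.8 213. ]
```

Emit:
step_arm(
  series=[
    [[0, -0.01, 0.1], [0, 0, 0], 100],
    [[0, 0, 0.19], [0, 0, 0], 100],
    [[0, 0, 0.19], [0, 0, 0], 100],
    [[0, 0, 0.19], [0, 0, 0], 100],
    [[0, 0, 0.19], [0, 0, 0], 100],
    [[0, 0, 0.19], [0, 0, 0], 100],
    [[0, 0, 0.19], [0, 0, 0], 100],
    [[0, 0, 0.12], [0, 0, 0], 100],
  ],
)

```text
time_s: 13.6
tool_pos: [416.0, 31.5, 48.8]
orientation: [[0.014, 1.0, -0.003], [1.0, -0.014, 0.0], [0.0, -0.003, -1.0]]
wrist_force: [-0.3, 0.6, 0.6]
grip_width: 1.003
gripper_force: 0.0
```

Emit:
step_arm(
  series=[
    [[0, 0, 0.1], [0, 0, 0], 100],
    [[0, 0, 0.05], [0, 0, 0], 100],
    [[0, 0, 0], [0, 0, 0], 100],
    [[0, 0, 0], [0, 0, 0], 100],
    [[0, 0, 0], [0, 0, 0], 100],
  ],
)

```text
time_s: 14.02
tool_pos: [418.2, 31.3, 22.4]
orientation: [[0.016, 1.0, 0.001], [1.0, -0.016, -0.0], [-0.0, 0.001, -1.0]]
wrist_force: [-0.6, -0.7, -0.2]
grip_width: 1.001
gripper_force: 0.0
```

Emit:
step_arm(
  series=[
    [[0, 0, 0.04], [0, 0, 0], 100],
    [[0, 0, 0.02], [0, 0, 0], 100],
    [[0, 0, 0], [0, 0, 0], 100],
    [[0, 0, 0], [0, 0, 0], 55],
    [[0, 0, 0], [0, 0, 0], 30],
    [[0, 0, 0], [0, 0, 0], 30],
    [[0, 0, 0], [0, 0, 0], 30],
    [[0, 0, 0], [0, 0, 0], 30],
  ],
  newtons=90,
)

```text
time_s: 14.68
tool_pos: [417.7, 31.4, 10.0]
orientation: [[0.018, 1.0, 0.0], [1.0, -0.018, -0.0], [-0.0, 0.0, -1.0]]
wrist_force: [-3.5, 0.4, 10.7]
grip_width: 0.453
gripper_force: 91.2
```

Emit:
step_arm(
  series=[
    [[0, 0, 0], [0, 0, 0], 30],
    [[0, 0, 0], [0, 0, 0], 30],
    [[0, 0, 0], [0, 0, 0], 30],
    [[0, 0, 0], [0, 0, 0], 30],
  ],
)

```text
time_s: 15.02
tool_pos: [417.7, 31.4, 10.0]
orientation: [[0.018, 1.0, 0.0], [1.0, -0.018, -0.0], [-0.0, 0.0, -1.0]]
wrist_force: [-2.1, 0.4, 10.1]
grip_width: 0.458
gripper_force: 91.2
```

Emit:
step_arm(
  series=[
    [[0, 0, -0.04], [0, 0, 0], 30],
    [[0, 0, -0.08], [0, 0, 0], 30],
    [[0, 0, -0.14], [0, 0, 0], 30],
    [[0, 0, -0.19], [0, 0, 0], 30],
    [[0, 0, -0.19], [0, 0, 0], 30],
    [[0, 0, -0.19], [0, 0, 0], 30],
    [[0, 0, -0.19], [0, 0, 0], 30],
    [[0, 0, -0.14], [0, 0, 0], 30],
  ],
)

```text
time_s: 15.68
tool_pos: [417.4, 31.4, 245.2]
orientation: [[0.018, 1.0, 0.002], [1.0, -0.018, -0.0], [-0.0, 0.002, -1.0]]
wrist_force: [1.9, -0.7, -5.2]
grip_width: 0.456
gripper_force: 91.8
```

Emit:
step_arm(
  series=[
    [[0, 0, -0.1], [0, 0, 0], 30],
    [[0, 0, -0.06], [0, 0, -0.004], 30],
    [[0, 0, -0.03], [0, 0, -0.006], 30],
    [[0, 0, 0], [0, 0, 0], 30],
    [[0, 0, 0], [0, 0, 0], 30],
    [[0, 0, 0], [0, 0, 0], 30],
  ],
)

```text
time_s: 16.18
tool_pos: [417.3, 31.4, 279.2]
orientation: [[-0.044, 0.999, -0.001], [0.999, 0.044, 0.0], [0.0, -0.001, -1.0]]
wrist_force: [-0.1, -0.4, -5.2]
grip_width: 0.458
gripper_force: 91.8
```

Emit:
step_arm(
  series=[
    [[-0.01, 0.06, 0], [0, 0, 0], 30],
    [[-0.04, 0.15, 0], [0, 0, 0], 30],
    [[-0.04, 0.17, 0], [0, 0, 0], 30],
    [[-0.04, 0.17, 0], [0, 0, 0], 30],
    [[-0.04, 0.17, 0], [0, 0, 0], 30],
    [[-0.03, 0.17, 0], [0, 0, 0], 30],
    [[-0.01, 0.12, 0], [0, 0, 0], 30],
    [[0, 0.05, 0], [0, 0, 0], 30],
  ],
)

```text
time_s: 16.85
tool_pos: [634.4, -1.6, 277.2]
orientation: [[-0.044, 0.999, -0.002], [0.999, 0.044, 0.0], [0.0, -0.002, -1.0]]
wrist_force: [1.2, 0.0, -3.6]
grip_width: 0.453
gripper_force: 92.4
```

Emit:
step_arm(
  series=[
    [[0, 0, 0], [0, -0.003, 0], 30],
    [[0, 0, 0], [0, -0.003, 0], 30],
    [[0, 0, 0], [0, -0.0025, 0], 30],
    [[0, 0, 0], [0, 0, 0], 30],
    [[0, 0, 0], [0, 0, 0], 30],
    [[0, 0, 0], [0, 0, 0], 30],
  ],
)

```text
time_s: 17.35
tool_pos: [630.9, -0.8, 280.2]
orientation: [[-0.045, 0.999, 0.003], [0.998, 0.045, -0.053], [-0.053, 0.001, -0.999]]
wrist_force: [-0.1, 0.6, -4.6]
grip_width: 0.457
gripper_force: 92.4
```

Run:
```python
from h import *
np.set_printoptions(precision=3,suppress=True)
s=env.observe();print(s["time_s"],s["tool_pos"],s["orientation"],s["wrist_force"],s["ft_torque"])
a=vision.get_image("scene")[100:260,205:405,::-1];b=vision.get_image("side")[90:250,200:400,::-1]
cv2.imwrite("pics/c4.png",np.hstack([cv2.resize(i,(400,320),interpolation=cv2.INTER_CUBIC) for i in(a,b)]))
```

```text
17.35 [630.911  -0.812 280.167] [[-0.045  0.999  0.003]
 [ 0.998  0.045 -0.053]
 [-0.053  0.001 -0.999]] [-0.115  0.646 -4.586] [ 0.06  -0.008  0.026]
```

View pics/c4.png

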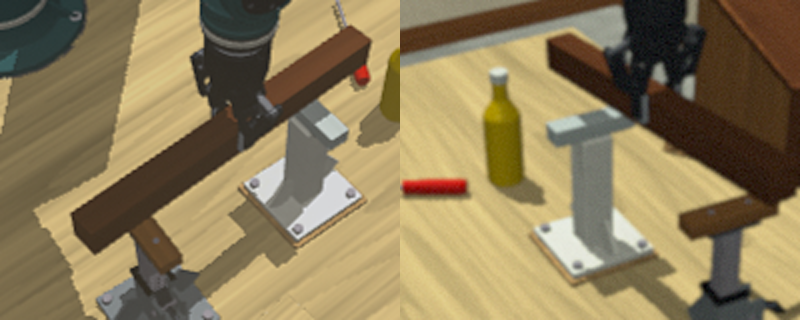

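The rail hangs over the head and the rest, tilted as intended. Lowering, and then feeling for contact.

Emit:
step_arm(
  series=[
    [[0.005, 0, 0.05], [0, 0, 0], 30],
    [[0.005, 0, 0.06], [0, 0, 0], 30],
    [[0.003, 0, 0.04], [0, 0, 0], 30],
    [[0, 0, 0.03], [0, 0, 0], 30],
    [[0, 0, 0], [0, 0, 0], 30],
    [[0, 0, 0], [0, 0, 0], 30],
    [[0, 0, 0], [0, 0, 0], 30],
  ],
)

```text
time_s: 18.03
tool_pos: [631.5, -0.4, 244.2]
orientation: [[-0.045, 0.999, 0.003], [0.998, 0.045, -0.053], [-0.054, 0.001, -0.999]]
wrist_force: [0.5, -0.1, -3.7]
grip_width: 0.453
gripper_force: 92.4
```

Emit:
step_arm(
  series=[
    [[0, 0, 0.01], [0, 0, 0], 30],
    [[0, 0, 0], [0, 0, 0], 30],
    [[0, 0, 0], [0, 0, 0], 30],
  ],
)

```text
time_s: 18.28
tool_pos: [631.4, -0.5, 241.7]
orientation: [[-0.045, 0.999, 0.003], [0.998, 0.045, -0.053], [-0.053, 0.0, -0.999]]
wrist_force: [-0.1, 0.3, -4.5]
grip_width: 0.459
gripper_force: 92.4
```

Emit:
step_arm(
  series=[
    [[0, 0, 0.01], [0, 0, 0], 30],
    [[0, 0, 0], [0, 0, 0], 30],
    [[0, 0, 0], [0, 0, 0], 30],
  ],
)

```text
time_s: 18.53
tool_pos: [631.3, -0.5, 239.5]
orientation: [[-0.045, 0.999, 0.002], [0.998, 0.045, -0.053], [-0.053, -0.0, -0.999]]
wrist_force: [-0.0, -1.0, -4.2]
grip_width: 0.454
gripper_force: 92.4
```

Run:
```python
from h import *
np.set_printoptions(precision=3,suppress=True)
s=env.observe();print(s["time_s"],s["tool_pos"],s["wrist_force"],s["ft_torque"])
```

```text
18.5333 [631.331  -0.544 239.498] [-0.01  -0.953 -4.233] [ 0.074  0.043 -0.005]
```

Emit:
step_arm(
  series=[
    [[0, 0, 0.01], [0, 0, 0], 30],
    [[0, 0, 0], [0, 0, 0], 30],
    [[0, 0, 0], [0, 0, 0], 30],
  ],
)

```text
time_s: 18.78
tool_pos: [631.3, -0.6, 237.5]
orientation: [[-0.045, 0.999, 0.002], [0.998, 0.045, -0.053], [-0.053, -0.0, -0.999]]
wrist_force: [0.6, -0.5, -4.4]
grip_width: 0.456
gripper_force: 92.4
```

Emit:
step_arm(
  series=[
    [[0, 0, 0.007], [0, 0, 0], 30],
    [[0, 0, 0], [0, 0, 0], 30],
    [[0, 0, 0], [0, 0, 0], 30],
  ],
)

```text
time_s: 19.03
tool_pos: [631.4, -0.7, 236.1]
orientation: [[-0.045, 0.999, 0.002], [0.998, 0.045, -0.053], [-0.053, -0.0, -0.999]]
wrist_force: [0.6, -0.4, -4.5]
grip_width: 0.453
gripper_force: 92.4
```

Emit:
step_arm(
  series=[
    [[0, 0, 0.007], [0, 0, 0], 30],
    [[0, 0, 0], [0, 0, 0], 30],
    [[0, 0, 0], [0, 0, 0], 30],
  ],
)

```text
time_s: 19.28
tool_pos: [631.4, -0.8, 234.7]
orientation: [[-0.045, 0.999, 0.002], [0.998, 0.045, -0.053], [-0.053, -0.0, -0.999]]
wrist_force: [-0.8, -0.3, -3.6]
grip_width: 0.453
gripper_force: 92.4
```

Emit:
step_arm(
  series=[
    [[0, 0, 0.007], [0, 0, 0], 30],
    [[0, 0, 0], [0, 0, 0], 30],
    [[0, 0, 0], [0, 0, 0], 30],
  ],
)

```text
time_s: 19.53
tool_pos: [631.4, -0.9, 233.5]
orientation: [[-0.045, 0.999, 0.003], [0.998, 0.045, -0.053], [-0.053, 0.0, -0.999]]
wrist_force: [-0.2, 0.8, -4.0]
grip_width: 0.455
gripper_force: 92.7
```

Run:
```python
from h import *
np.set_printoptions(precision=3,suppress=True)
s=env.observe();print(s["time_s"],s["tool_pos"],s["wrist_force"],s["ft_torque"])
```

```text
19.5333 [631.425  -0.854 233.474] [-0.23   0.834 -3.958] [ 0.179 -0.073 -0.049]
```

Emit:
step_arm(
  series=[
    [[0, 0, 0.004], [0, 0, 0], 30],
    [[0, 0, 0], [0, 0, 0], 30],
    [[0, 0, 0], [0, 0, 0], 30],
  ],
)

```text
time_s: 19.78
tool_pos: [631.5, -0.9, 233.2]
orientation: [[-0.045, 0.999, 0.003], [0.998, 0.045, -0.053], [-0.054, 0.001, -0.999]]
wrist_force: [-1.4, -0.2, 5.7]
grip_width: 0.455
gripper_force: 93.4
```

```bash
python3 -c "
from h import *
s=env.observe();print(s['tool_pos'],s['wrist_force'],s['ft_torque'])"
```

```text
[631.47530002  -0.91680168 233.2060206 ] [-1.42080788 -0.24472556  5.72741835] [ 0.20269228  0.5236527  -0.00497779]
```

Emit:
step_arm(
  series=[
    [[0, 0, 0.004], [0, 0, 0], 30],
    [[0, 0, 0], [0, 0, 0], 30],
    [[0, 0, 0], [0, 0, 0], 30],
  ],
)

```text
time_s: 20.03
tool_pos: [631.5, -0.9, 233.1]
orientation: [[-0.045, 0.999, 0.004], [0.998, 0.045, -0.054], [-0.054, 0.002, -0.999]]
wrist_force: [-3.8, 0.4, 12.0]
grip_width: 0.455
gripper_force: 94.7
```

```bash
python3 -c "
from h import *
s=env.observe();print(s['tool_pos'],s['wrist_force'],s['ft_torque'])"
```

```text
[631.51590512  -0.93880029 233.11581651] [-3.78565713  0.44202741 12.01327664] [ 0.22180467  1.10692066 -0.05534636]
```

Emit:
step_arm(
  series=[
    [[0, 0, 0.004], [0, 0, 0], 30],
    [[0, 0, 0], [0, 0, 0], 30],
    [[0, 0, 0], [0, 0, 0], 30],
  ],
)

```text
time_s: 20.28
tool_pos: [631.5, -0.9, 233.0]
orientation: [[-0.045, 0.999, 0.005], [0.998, 0.045, -0.054], [-0.054, 0.003, -0.999]]
wrist_force: [-5.9, 1.4, 20.7]
grip_width: 0.455
gripper_force: 95.6
```

```bash
python3 -c "
from h import *
s=env.observe();print(s['tool_pos'],s['wrist_force'],s['ft_torque'])"
```

```text
[631.52987425  -0.93822372 233.01876186] [-5.86262536  1.39252188 20.73379675] [ 0.35168792  1.67441239 -0.12471854]
```

Force rises with little tilting moment, so both supports carry. I'll ease off, release and retract.

Emit:
step_arm(
  series=[
    [[0, 0, -0.007], [0, 0, 0], 30],
    [[0, 0, -0.002], [0, 0, 0], 30],
    [[0, 0, 0], [0, 0, 0], 60],
    [[0, 0, 0], [0, 0, 0], 80],
    [[0, 0, 0], [0, 0, 0], 100],
    [[0, 0, 0], [0, 0, 0], 100],
    [[0, 0, 0], [0, 0, 0], 100],
    [[0, 0, 0], [0, 0, 0], 100],
  ],
)

```text
time_s: 20.95
tool_pos: [631.4, -0.9, 232.7]
orientation: [[-0.045, 0.999, 0.002], [0.998, 0.045, -0.053], [-0.053, -0.0, -0.999]]
wrist_force: [-0.0, 0.3, 0.5]
grip_width: 1.0
gripper_force: 0.0
```

Emit:
step_arm(
  series=[
    [[0, 0, -0.03], [0, 0, 0], 100],
    [[0, 0, -0.06], [0, 0, 0], 100],
    [[0, 0, -0.1], [0, 0, 0], 100],
    [[0, 0, -0.15], [0, 0, 0], 100],
    [[0, 0, -0.15], [0, 0, 0], 100],
    [[0, 0, -0.1], [0, 0, 0], 100],
    [[0, 0, 0], [0, 0, 0], 100],
    [[0, 0, 0], [0, 0, 0], 100],
  ],
)

```text
time_s: 21.62
tool_pos: [631.6, 5.4, 351.8]
orientation: [[-0.045, 0.999, 0.005], [0.998, 0.045, -0.054], [-0.054, 0.002, -0.999]]
wrist_force: [0.2, -0.1, 0.5]
grip_width: 0.998
gripper_force: 0.0
```

Run:
```python
from h import *
np.set_printoptions(precision=1,suppress=True)
s=env.observe();print(s["time_s"],s["tool_pos"],s["wrist_force"])
# expected rail top-face corners vs dark-brown mask in the side/scene views
ax=np.array([-.045,.997,-.054]);xx=np.array([.999,.045,0]);up=np.cross(xx,ax);m=np.array([631,-1,223.])
C=[m+sx*20*xx+sy*230*ax+h*up for sx in(-1,1) for sy in(-1,1) for h in(0,45)]
for n in("scene","side"):
    im=vision.get_image(n).astype(int);r,g,b=im[...,0],im[...,1],im[...,2]
    mask=((r<125)&(r>40)&(r-b>22)&(g<.72*r)).astype(np.uint8)
    pred=np.zeros(mask.shape,np.uint8);h=cv2.convexHull(np.float32([proj(n,c) for c in C])).astype(np.int32);cv2.fillConvexPoly(pred,h,1)
    _,lab,st,_=cv2.connectedComponentsWithStats(mask);k=np.bincount(lab[(pred>0)&(lab>0)]).argmax()
    print(n,"pred box",cv2.boundingRect(h),"blob",st[k],"frac of pred that is brown",(mask[pred>0]).mean())
```

```text
21.6167 [631.6   5.4 351.8] [ 0.2 -0.1  0.5]
scene pred box (242, 123, 148, 115) blob [ 303  119   86   68 1143] frac of pred that is brown 0.2939679307711886
side pred box (271, 120, 126, 91) blob [ 275  123  121   86 3005] frac of pred that is brown 0.7942515651678999
```

The rail lies where predicted in both views, and the gripper is clear. Handing in.

```bash
python3 -c "
from station import env
print(env.finish_job())"
```

```text
the job is handed in; nothing more can be done
None
```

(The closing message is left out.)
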